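# Set the slotted rail against a circuit board and clamp it

### The job

Take the slotted steel rail of the board fixture by its upright tab and slide it towards the circuit board until the rail's front edge lies in the scribed band and the board is held snugly between rail and fixed stop, with no play, but without squeezing it hard (never above 25 N). Then turn the black bar knob clockwise until the rail is clamped firmly, without forcing the knob, and let go.

Things in the scene. Friction and masses are not known exactly. Their poses are not given: they have to be found in the camera images.
- fixture: Grey anodised aluminium base plate fixed on the bench, 250 (x) x 260 (y) x 12 mm high. Origin: centre of its underside, x and y along its sides, z up. The rail slides along its +y, towards the board and the stop. A guide bolt with a low head (17 mm wide, top 23.5 mm above the bench) stands at (-70, -49) mm; a loose brass spacer stands on the -x margin, at x = -106 mm.
- band (a point): Middle of the scribed band on the plate's top, at x = 103, y = 15 mm in the fixture: two dark lines along x, at y = 6 and 24 mm, on both side margins. The fixed stop, a steel bar along x (150 x 14 mm, 16 mm high) faced with stiff rubber, stands at the plate's +y end, inner face at y = 99 to 111 mm: where exactly differs each time and must be felt.
- rail: Sliding steel rail, 176 mm long (x), with a flat slotted foot 94 mm deep and 6 mm thick. Its front (+y) is an upstand 8 mm thick, 16 mm high. Origin: middle of the front face at the plate's top; axes as the fixture's. It slides along y only, front at y = -27 to 29 mm, starting at -27 to -7. Sliding takes 5 N plus 2 N per 10 mm/s; the same 5 N of friction keeps it, with 3 to 5 N of push on the board, where it is let go.
- tab (a point): Middle of the rail's upright grip tab, the place to pinch: 52 mm above the bench, at x = -25 mm in the fixture, 45 mm behind the rail's front face. The tab is 12 mm thick (fixture y) and 40 mm wide (x), from 18 to 70 mm above the bench. Axes as the fixture's.
- board: Loose green circuit board, 120 (x) x 90 (y) x 6 mm, chips up to 9 mm high on it, 0.1 to 0.2 kg, lying on the plate between rail and stop with play to both, up to 0.025 rad askew; it squares itself between them. Origin: centre of its underside. It is home with the rail's front somewhere at y = 9 to 21 mm; from there the push on it rises 10 N per mm.
- knob: Black bar knob at (60, -49) mm in the fixture; origin on its axis near bench level, z up, x along the bar. Bar 46 (x) x 12 (y) mm, 41 to 71 mm above the bench. Turns clockwise from above to tighten, 2.6 rad in all, starting 0 to 0.3 rad into that (at 0 the bar lies along the fixture's x). Thread friction of 0.25 N m keeps it where it is left.
- knob_grip (a point): The place to pinch the knob: on its axis at the middle of the bar's height, 56 mm above the bench; axes as the knob's. Tightening: after 0.2 to 0.9 rad from the start (differs each time) the washer meets the rail; from there the clamping force grows 80 N and the torque 0.3 N m per rad. Firm from 0.25 rad past that (20 N), forced from 1.5 rad (120 N).
- washer: Dark clamp washer below the knob, over the foot of the rail, 26 (x) x 18 (y) x 4 mm. Origin on the knob's axis, 21 mm below its underside; axes as the fixture's. It does not turn; it sinks 4 mm per rad of the knob until it bears on the rail.
Mind the look-alikes: they are no part of the job. What is shaped like the board but brown or purple is not meant.

How it is judged:
On the way, in this order (a step that is already met when the one before it is completed fails the run):
1. the rail has been slid into the band and presses the board against the stop, the knob still slack (y of rail in the frame of fixture between 0.006 and 0.024 m and contact force between rail and board above 2 N and contact force between washer and rail below 5 N), for 0.2 s.
2. the knob is turned until the washer clamps the rail (contact force between washer and rail above 20 N), for 0.2 s.
At the end, for the whole second after the job is handed in: The rail's front face lies 6 to 24 mm along the fixture's y (in the scribed band), the board lies flat and square (within 0.03 rad) and is pressed by the rail with more than 1.5 N, the washer presses on the rail with more than 20 N, and knob and board are at rest (y of rail in the frame of fixture between 0.006 and 0.024 m and angle between the x axis of board and the x axis of fixture, either way round below 0.03 rad and angle between board's own z axis and vertical below 0.05 rad and contact force between rail and board above 1.5 N and contact force between washer and rail above 20 N and angular speed of knob below 0.1 rad/s and linear speed of board below 0.02 m/s); the robot touches nothing.
It fails at once if the rail squeezes the board with more than 25 N (contact force between rail and board above 25 N).
It fails at once if the knob is forced: the washer presses the rail with more than 120 N (contact force between washer and rail above 120 N).
It also fails if it takes over 69 s, if anything falls off the work surface, if the arm or the gripper's body presses on something with over 40 N, if the wrist force passes 120 N, or if a joint passes its speed limit or range.

### The arm

A 7-joint arm with a two-finger parallel gripper is mounted at the origin on the work surface. World frame = base frame: x ahead of the robot, y to its left, z up, the work surface at z = 0. Lengths are in m, angles in rad, forces in N, time in s.
With the tool pointing down it reaches from about 0.4 to 0.85 m from the base axis. Payload 4.5 kg.
Tool frame: the origin (TCP) lies at the centre of the arm's flange, where the gripper is bolted on; the fingertips stand 166 mm ahead of it and the grasp point (between the pads) lies 147 mm ahead of it (r.grip_depth is the distance from the TCP to the grasp point, in m); z points along the fingers, y is the line along which they close (so a half turn about z gives the same grasp; the last joint's range is limited). The gripper opens to 88 mm and grips with 3 to 60 N. Pads are 18 mm wide; open, the fingers measure 123 mm over their backs; the gripper's body (75 mm by 187 mm) begins 45 mm behind the grasp point.
Start: joints at [-1.096, 0.689, -0.195, 1.565, 0.157, 0.902, -0.215], TCP at [0.267, 0.565, 0.405] pointing down, gripper open.
Joint ranges: [-3.01, 3.01], [-0.46, 2.08], [-1.47, 1.51], [0.13, 2.56], [-1, 4.14], [0.04, 2.09], [-2.66, 2.66]. Speed limits (rad/s): [2.57, 2.57, 3.14, 3.14, 3.14, 3.14, 3.14].

### API

Orientations are given as a unit quaternion [x, y, z, w].
In Python, from plant import status, cams, r, finder gives the robot as it stands.
- The arm moves only by the tool play_rows, never from a script. Its argument "rows" is a list of rows, each a list of 7 numbers: the opening in per cent of the stroke, from 0 (shut) to 100 (fully open), then the shift along the tool's x, y, z in m, then the turn, a rotation vector about the tool's x, y, z in degrees. A call has 1 to 8 rows; each row shifts and turns the commanded pose from where the row before left it, along the tool's axes as they then stand; what a row does not reach is not made up. A row lasts 1/8 s, in which the tool goes at most 62.5 mm and 10.7 degrees, less where a joint would pass 70% of its speed; a pose out of reach is approached as far as the arm can. A call with a gripper value outside its range is refused whole. The fingers move at their own pace and stop on an object; "grip_force" is the grip in N (left out, the last holds). Time passes only in rows, so rows that do not move let the fingers close. It gives the time, the measured TCP pose, the force, the opening and the grip force at its end, in the units of the state.
- status.get_state(): the state, without advancing time (a new reading comes with each control period).
- cams.snapshot(name): name is "side" or "top" or "wrist"; returns the picture (420x560x3 uint8, red, green, blue); there is no depth.
- cams.camera_params(name): a dict with "vfov" (degrees; the focal length in pixels is half the picture's height over the tangent of half this angle, whatever the lens; pixels are square), "cx", "cy" (the principal point, pixels), "R" (3x3) and "t" (3): a world point X has camera coordinates R X + t; the wrist camera has in their place "tool_from_camera" (4x4, takes a point from camera to tool coordinates, whose origin is the TCP and whose axes are the flange's). Camera axes: x right, y down, z forward; pixel columns grow to the right and rows downward; lengths in m; the calibration is good to about 2 mm. A picture is of the moment at which its call begins: read the wrist's pose just before it. camera_params takes no time and is no camera call.
- r.finish_job(): hands the job in; it is judged then, once.
Trained networks look in the newest picture that a camera, given by its name, has taken for a name from the list of things; names that differ only in an ending like _2 or _b are one class to them, and where a whole thing is asked for, a point or a joint stands for the part that bears it (a point fixed in the world has none). Each returns a list of dicts, best first, with "score" (0 to 1); they miss things now and then, are a little off and sometimes report something else, mostly with a low value. They report only what shows in the picture. A call takes as long as a camera call. They do not tell look-alikes from the thing itself.
- finder.spot_in(camera, label): "at" ([x, y, z] in m, in the coordinates of the camera as it stood for that picture, good to about 4 mm: the middle of the surface that is visible of it).
- finder.regions_of(camera, label): "mask" (420x560 bool, what is visible of it).
The state is a dict: "clock": time; "q": joint angles; "qd": joint speeds; "joint_torque": joint torques, N m; "tool_pos": TCP position; "eef_rot": TCP orientation; "contact_force": force on the tool from outside, world axes, zero at the start; "moment": the same for the moment, N m; "opening": opening from 0.0 (shut) to 1.0 (fully open); "finger_force": force on a finger pad.
Only numpy, scipy, OpenCV 4.12 (cv2) and the standard library are available. Lean on these libraries where they do the work, as an engineer would, in place of code of your own. Each camera call takes 0.05 s, during which the arm holds its last target. There are 200 camera calls.

## Working session

There is one attempt and no reset: what is moved stays moved. The work goes in short steps, Python scripts to look and compute and a tool call to move; the robot and the scene stay as the last step left them, time stands still between calls to the robot, and variables do not carry over. Pictures are saved under pics/ and viewed, at most 10 in all, crops included, and the job is handed in when it is done.

Besides the shell and the picture viewer there is one more tool, called after ">>>" as name(argument=value, ...), one argument or row to a line, values as JSON. play_rows: Moves the arm, as the interface text tells. Its arguments: {"type":"object","properties":{"rows":{"type":"array","items":{"type":"array","items":{"type":"number"}}},"grip_force":{"type":"number"}},"required":["rows"]}

```bash
mkdir -p pics; ls; cat > h.py <<'E'
import numpy as np, cv2
from scipy.spatial.transform import Rotation as Rn
from plant import status, cams, r, finder
def campose(cam):
    p=cams.camera_params(cam)
    if 'R' in p:
        R=np.array(p['R']);t=np.array(p['t']); return p,R,t
    s=status.get_state(); T=np.eye(4);T[:3,:3]=Rn.from_quat(s['eef_rot']).as_matrix();T[:3,3]=s['tool_pos']
    W=T@np.array(p['tool_from_camera']); R=W[:3,:3].T; return p,R,-R@W[:3,3]
def snap(cam,fn=None):
    C=campose(cam); im=cams.snapshot(cam)
    if fn: cv2.imwrite('pics/'+fn,im[:,:,::-1])
    return C,im
def w(C,x): return C[1].T@(np.array(x)-C[2])
def proj(C,X):
    f=210/np.tan(np.radians(C[0]['vfov'])/2); c=C[1]@np.array(X)+C[2]
    return np.array([C[0]['cx']+f*c[0]/c[2],C[0]['cy']+f*c[1]/c[2]])
def onplane(C,uv,z):
    f=210/np.tan(np.radians(C[0]['vfov'])/2)
    d=C[1].T@np.array([(uv[0]-C[0]['cx'])/f,(uv[1]-C[0]['cy'])/f,1]); o=-C[1].T@C[2]
    return o+d*(z-o[2])/d[2]
E
python3 - <<'E'
from h import *
np.set_printoptions(precision=4,suppress=True)
s=status.get_state();print(s['clock'],s['tool_pos'],s['eef_rot'],s['contact_force'],s['opening'])
ims=[]
for c in ['top','side']:
    C,im=snap(c,c+'0.png')
    for l in ['fixture','tab','knob_grip','band','board','rail']:
        for d in finder.spot_in(c,l)[:3]: print(c,l,round(d['score'],2),w(C,d['at']),proj(C,w(C,d['at'])))
E
```

```text
pics
0.0 [0.2666 0.5649 0.4039] [ 0.2186  0.9758 -0.0009 -0.0001] [-0.2979  0.7689  0.1933] 0.9995608556189539
top fixture 0.73 [ 0.6672 -0.0429  0.0693] [312.8384 149.013 ]
top fixture 0.72 [ 0.6048 -0.044   0.01  ] [311.1465 184.4603]
top tab 0.92 [ 0.5999 -0.0686  0.0177] [323.1025 186.3312]
top tab 0.63 [ 0.6618 -0.0473  0.068 ] [315.0193 151.859 ]
top knob_grip 0.62 [ 0.6605 -0.0477  0.0653] [315.1057 152.8143]
top band 0.69 [ 0.6044 -0.041   0.0151] [309.865  184.2909]
top board 0.88 [0.631  0.291  0.0039] [155.029  171.4341]
top board 0.87 [0.3894 0.244  0.0088] [172.9535 285.5994]
top board 0.82 [ 0.6526 -0.2863  0.0068] [424.6021 163.4138]
top rail 0.68 [ 0.6031 -0.0746  0.02  ] [326.0733 184.6918]
side fixture 0.72 [ 0.5693 -0.078   0.0149] [297.4283 241.64  ]
side tab 0.64 [ 0.5878 -0.0808  0.0154] [305.205  239.6376]
side knob_grip 0.84 [ 0.6621 -0.055   0.0566] [327.6222 209.3622]
side band 0.55 [ 0.5684 -0.0766  0.011 ] [296.6725 242.7527]
side board 0.97 [0.3845 0.2458 0.0031] [171.9276 196.6826]
side board 0.94 [0.6342 0.2914 0.0054] [250.2187 166.5648]
side board 0.67 [ 0.6509 -0.2911  0.0046] [391.9797 295.6876]
side rail 0.59 [ 0.5873 -0.0824  0.0196] [305.5167 238.636 ]
side rail 0.16 [ 0.6609 -0.0536  0.0645] [327.152  206.3207]
```

View pics/top0.png

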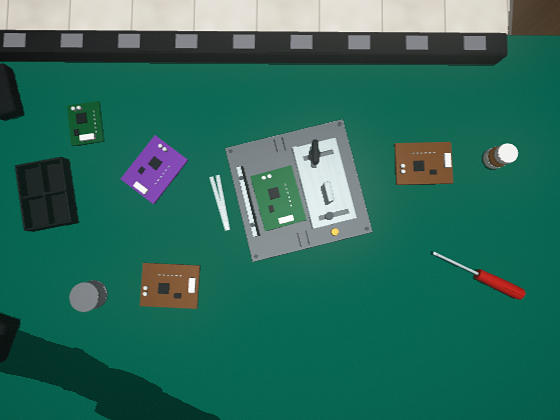

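View pics/side0.png

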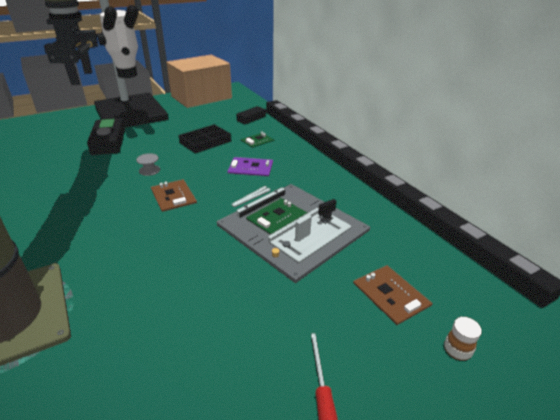

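The top view shows the fixture plate with corners at about (227,150), (342,121), (371,232), (254,260). The stop is on the left at (248,200), so fixture +y points left, yaw about +14°. The green board is at (277,198), the tab at (326,190) and the knob at (315,152).

```bash
python3 - <<'E'
from h import *
np.set_printoptions(precision=4,suppress=True)
C=campose('top')
im=cv2.imread('pics/top0.png')
P=np.array([onplane(C,u,.012)[:2] for u in [(227,150),(342,121),(371,232),(254,260)]])
print(P); c=P.mean(0)
ex=(P[0]+P[1]-P[2]-P[3]);yaw=np.arctan2(ex[1],ex[0]);print(c,np.degrees(yaw),np.linalg.norm(P-np.roll(P,1,0),axis=1))
s=status.get_state();Rt=Rn.from_quat(s['eef_rot']).as_matrix()
Rz=Rn.from_euler('z',yaw).as_matrix()
for n,p in dict(tab=(-.025,-.062,.052),knob=(.06,-.049,.056)).items():
    X=Rz@np.array(p)+[*c,0];print(n,X,proj(C,X))
X=Rz@np.array([0,-.045,0])+[*c,0]
print('wristcam',cams.camera_params('wrist'))
print('tool shift to over', Rt.T@(X+[0,0,.40]-s['tool_pos']), 'tool y ang',np.degrees(np.arctan2(Rt[1,1],Rt[0,1])))
E
```

```text
[[ 0.6771  0.1359]
 [ 0.742  -0.1094]
 [ 0.5051 -0.1698]
 [ 0.4444  0.0749]]
[ 0.5921 -0.0171] 14.484882286582236 [0.2405 0.2537 0.2444 0.2521]
tab [ 0.5834 -0.0834  0.052 ] [332.1874 192.242 ]
knob [ 0.6625 -0.0495  0.056 ] [315.6235 152.8591]
wristcam {'vfov': 61.237892893372944, 'cx': 282.20359594386645, 'cy': 210.52095165194123, 'tool_from_camera': array([[-0.0003, -0.9571, -0.2898,  0.0735],
       [ 1.    , -0.0006,  0.0009, -0.001 ],
       [-0.0011, -0.2898,  0.9571,  0.0207],
       [ 0.    ,  0.    ,  0.    ,  1.    ]])}
tool shift to over [-0.5716 -0.4224  0.0047] tool y ang 64.7469611970047
```

>>> play_rows(
  rows=[
    [100,-0.046,-0.034,0,0,0,0],
    [100,-0.046,-0.034,0,0,0,0],
    [100,-0.046,-0.034,0,0,0,0],
    [100,-0.046,-0.034,0,0,0,0],
    [100,-0.046,-0.034,0,0,0,0],
    [100,-0.046,-0.034,0,0,0,0],
    [100,-0.046,-0.034,0,0,0,0],
    [100,-0.046,-0.034,0,0,0,0],
  ],
)

```text
clock: 1.7
tool_pos: [0.4842, 0.1606, 0.405]
eef_rot: [0.219, 0.976, 0.0, 0.0]
contact_force: [0.8, 1.3, 0.3]
opening: 0.998
finger_force: 0.0
```

>>> play_rows(
  rows=[
    [100,-0.046,-0.034,0,0,0,0],
    [100,-0.046,-0.034,0,0,0,0],
    [100,-0.046,-0.034,0,0,0,0],
    [100,-0.046,-0.034,0,0,0,0],
    [100,0,0,0,0,0,-10],
    [100,0,0,0,0,0,-10],
    [100,0,0,0,0,0,-10],
    [100,0,0,0,0,0,-10],
  ],
)

```text
clock: 2.7
tool_pos: [0.5918, -0.0394, 0.4048]
eef_rot: [-0.131, 0.991, -0.0, 0.0]
contact_force: [0.8, -0.0, 0.1]
opening: 1.003
finger_force: 0.0
```

```bash
cat > look.py <<'E'
from h import *
import sys
np.set_printoptions(precision=4,suppress=True)
s=status.get_state();print(s['clock'],s['tool_pos'],s['q'])
Rt=Rn.from_quat(s['eef_rot']).as_matrix();print('tooly',np.degrees(np.arctan2(Rt[1,1],Rt[0,1])),'tilt',Rt[:,2])
C,im=snap('wrist',sys.argv[1])
for l in ['tab','knob_grip','band','board','rail','washer']:
    for d in finder.spot_in('wrist',l)[:3]: print(l,round(d['score'],2),w(C,d['at']),proj(C,w(C,d['at'])))
np.savez(sys.argv[1]+'.npz',R=C[1],t=C[2])
E
python3 look.py w1.png
```

```text
2.7 [ 0.5918 -0.0394  0.4048] [ 0.2597  0.6754 -0.4744  1.6565  0.3731  0.9007  1.4737]
tooly 105.06175579724757 tilt [ 0.0002 -0.     -1.    ]
tab 0.79 [ 0.6007 -0.0726  0.0163] [250.8538 176.6062]
tab 0.26 [ 0.6554 -0.0496  0.0726] [255.858  249.4071]
knob_grip 0.75 [ 0.6583 -0.0499  0.0726] [254.8691 252.0484]
band 0.81 [ 0.5772 -0.0466  0.0113] [280.4945 160.7679]
board 0.84 [0.6163 0.2628 0.0085] [529.8628 261.9871]
board 0.74 [0.4238 0.1947 0.0034] [551.853   74.6017]
board 0.73 [0.574  0.026  0.0165] [347.8834 176.3979]
```

View pics/w1.png

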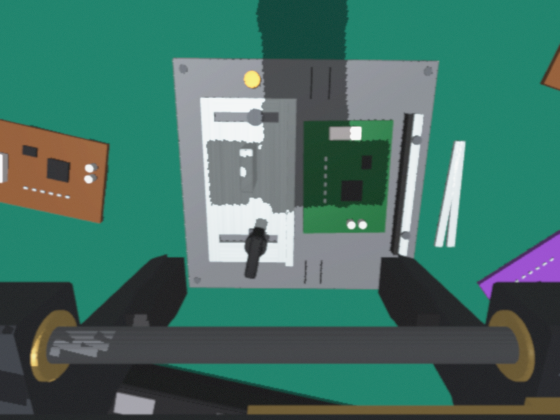

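The wrist view shows the plate (left corners at (174,60) and (190,290), top-right (437,62)), the rail front near column 295, the tab about (247,165) and the knob bar from (262,225) to (250,275). The gap between board and rail is small.

```bash
python3 - <<'E'
from h import *
np.set_printoptions(precision=4,suppress=True)
C=campose('wrist')
px=[(174,60),(437,62),(190,290)]
ref=np.array([(-.125,-.13),(-.125,.13),(.125,-.13)])
P=np.array([onplane(C,u,.012)[:2] for u in px])
c=P.mean(0);rc=ref.mean(0)
A=(P-c);B=(ref-rc);yaw=np.arctan2((B[:,0]*A[:,1]-B[:,1]*A[:,0]).sum(),(A*B).sum())
R2=Rn.from_euler('z',yaw).as_matrix()
o=c-R2[:2,:2]@rc; print('fixture',o,np.degrees(yaw),'res',A-(R2[:2,:2]@B.T).T)
fx=lambda uv,z:(R2.T@(onplane(C,uv,z)-[*o,0]))
print('front edge top',[fx((295,v),.028) for v in(110,200)])
print('board edge',fx((304,170),.018),fx((392,170),.018),'stop',fx((401,180),.028))
print('lines',fx((311,80),.012),fx((330,80),.012))
print('bolt',fx((255,117),.0235),'knob ends',fx((262,225),.071),fx((250,275),.071))
im=cv2.imread('pics/w1.png');cv2.imwrite('pics/w1c.png',cv2.resize(im[90:300,170:450],None,fx=2.8,fy=2.8,interpolation=cv2.INTER_CUBIC))
for l in ['tab','knob_grip','rail']:
    for d in finder.regions_of('wrist',l)[:2]:
        v,u=np.nonzero(d['mask']);print(l,d['score'],u.min(),u.max(),v.min(),v.max(),u.size)
E
```

```text
fixture [ 0.598  -0.0161] 14.312939459719253 res [[-0.0008  0.002 ]
 [ 0.0007 -0.0022]
 [ 0.0001  0.0002]]
front edge top [array([-0.0795, -0.0102,  0.028 ]), array([ 0.0105, -0.0088,  0.028 ])]
board edge [-0.0192  0.0005  0.018 ] [-0.0197  0.0922  0.018 ] stop [-0.0112  0.0992  0.028 ]
lines [-0.1077  0.0056  0.012 ] [-0.1078  0.0244  0.012 ]
bolt [-0.0726 -0.0493  0.0235] knob ends [ 0.0232 -0.0409  0.071 ] [ 0.0749 -0.0532  0.071 ]
tab 0.61 201 296 97 265 13357
knob_grip 0.6 244 267 227 278 761
rail 0.75 200 296 97 265 13204
```

View pics/w1c.png

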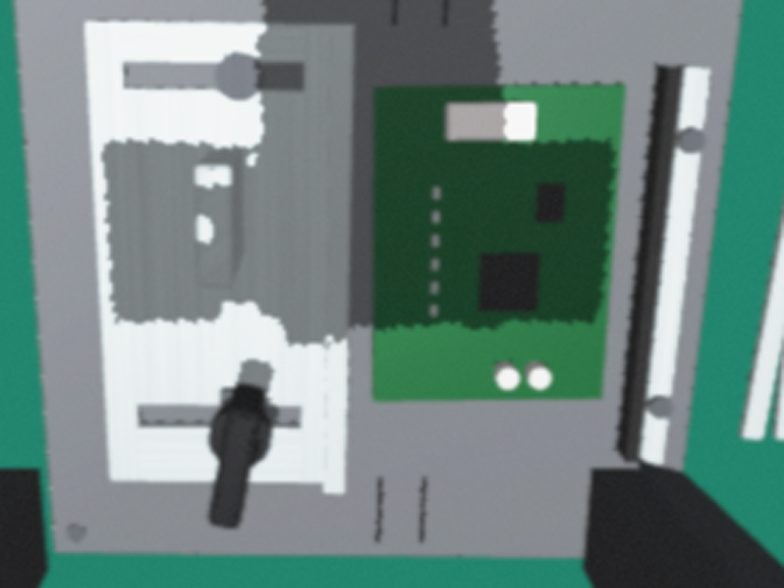

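```bash
python3 - <<'E'
from h import *
C=campose('wrist'); o=np.array([.598,-.0161,0]);R=Rn.from_euler('z',14.31,degrees=True).as_matrix()
im=cv2.imread('pics/w1.png')[90:300,170:450];im=cv2.resize(im,None,fx=2.8,fy=2.8,interpolation=cv2.INTER_CUBIC)
def box(c,sx,sy,zs,a,col):
    for z in zs:
        q=[]
        for i,j in((-1,-1),(1,-1),(1,1),(-1,1)):
            p=np.array([i*sx/2,j*sy/2]);k=Rn.from_euler('z',a).as_matrix()[:2,:2]@p
            q.append((proj(C,R@np.array([c[0]+k[0],c[1]+k[1],z])+o)-[170,90])*2.8)
        cv2.polylines(im,[np.int32(q)],True,col,1)
box((-.025,-.0545),.04,.012,[.018,.07],0,(0,0,255))
box((.06,-.049),.046,.012,[.041,.071],-.2,(0,255,255))
box((0,-.0135),.176,.008,[.028],0,(255,0,0))
box((0,0),.25,.26,[.012],0,(255,0,255))
cv2.imwrite('pics/ov.png',im)
E
```

```text
(no output)
```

View pics/ov.png

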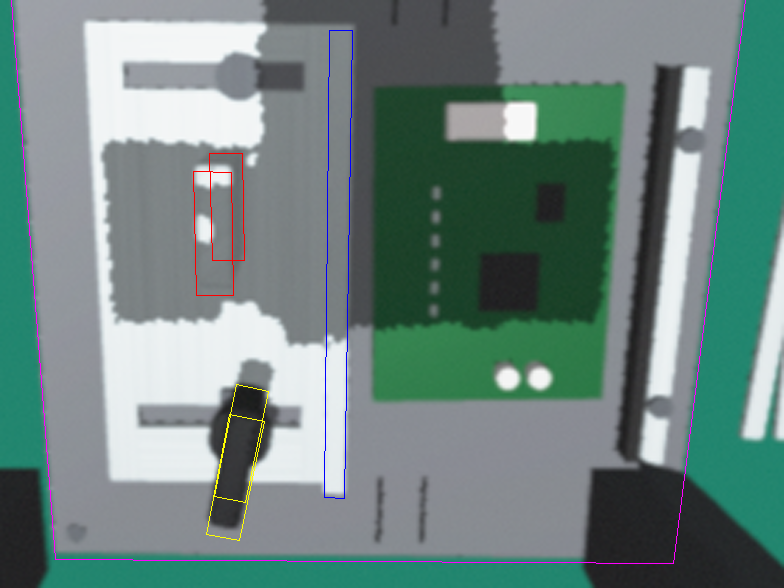

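```bash
cat > go.py <<'E'
from h import *
import sys
np.set_printoptions(precision=4,suppress=True)
o=np.array([.595,-.0168,0]);R=Rn.from_euler('z',14.31,degrees=True).as_matrix()
s=status.get_state();Rt=Rn.from_quat(s['eef_rot']).as_matrix()
X=R@np.array([float(a) for a in sys.argv[1:4]])+o; X[2]+=r.grip_depth
print(s['clock'],'target',X,'shift',Rt.T@(X-s['tool_pos']),'tooly fix',np.degrees(np.arctan2(Rt[1,1],Rt[0,1]))-14.31,'cur fix',R.T@(s['tool_pos']-o))
E
python3 go.py -.025 -.0545 .052
```

```text
3.2 target [ 0.5842 -0.0758  0.1993] shift [ 0.0166 -0.0335  0.2055] tooly fix 90.39817901759524 cur fix [-0.0086 -0.0208  0.4048]
```

>>> play_rows(
  rows=[
    [60,0.0083,-0.0167,0.04,0,0,0.4],
    [60,0.0083,-0.0168,0.04,0,0,0],
    [60,0,0,0.04,0,0,0],
    [60,0,0,0,0,0,0],
  ],
)

```text
clock: 3.7
tool_pos: [0.583, -0.0759, 0.2824]
eef_rot: [-0.125, 0.992, 0.0, -0.003]
contact_force: [0.5, 0.4, 0.1]
opening: 0.601
finger_force: 0.0
```

```bash
python3 look.py w2.png; python3 go.py -.025 -.0545 .052
```

```text
3.7 [ 0.583  -0.0759  0.2824] [ 0.2717  0.8296 -0.3871  1.7725  0.484   0.6414  1.4236]
tooly 104.33108471899996 tilt [-0.0059  0.0001 -1.    ]
tab 0.69 [ 0.5904 -0.0757  0.0178] [281.3768 222.5091]
knob_grip 0.63 [ 0.6653 -0.0495  0.0685] [292.013  362.2594]
knob_grip 0.31 [ 0.5387 -0.0589  0.0092] [322.2212 157.5854]
band 0.87 [ 0.5395 -0.0595  0.0063] [320.6416 157.7902]
board 0.88 [ 0.6466 -0.256   0.0053] [ 35.2114 229.8417]
board 0.86 [0.5595 0.0241 0.019 ] [426.5807 216.0846]
rail 0.68 [ 0.5853 -0.0722  0.0182] [287.8863 217.4511]
washer 0.6 [ 0.6583 -0.0525  0.0195] [288.753  310.4312]
4.05 target [ 0.5842 -0.0758  0.1993] shift [ 0.0007 -0.      0.0869] tooly fix 90.04298000255399 cur fix [-0.0245 -0.0544  0.2862]
```

View pics/w2.png

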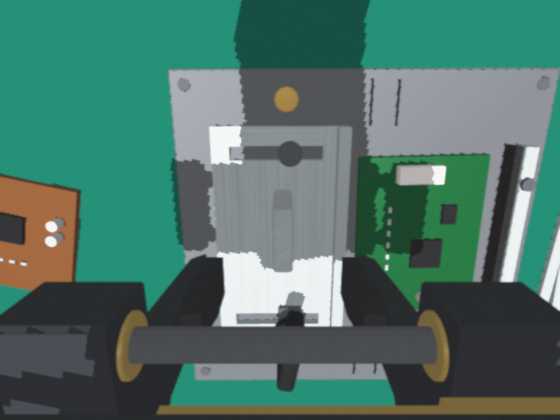

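The tab sits centred between the fingers at (283,230), and the brass spacer at (286,98) is clear. Descending and pinching.

>>> play_rows(
  rows=[
    [60,0,0,0.03,0,0,0],
    [60,0,0,0.03,0,0,0],
    [60,0,0,0.024,0,0,0],
    [0,0,0,0,0,0,0],
    [0,0,0,0,0,0,0],
    [0,0,0,0,0,0,0],
  ],
  grip_force=25,
)

```text
clock: 4.8
tool_pos: [0.5847, -0.0758, 0.202]
eef_rot: [-0.125, 0.992, -0.0, 0.001]
contact_force: [0.3, -0.1, -0.1]
opening: 0.288
finger_force: 0.0
```

```bash
cat > st.py <<'E'
from h import *
np.set_printoptions(precision=4,suppress=True)
o=np.array([.595,-.0168,0]);R=Rn.from_euler('z',14.31,degrees=True).as_matrix()
s=status.get_state();Rt=Rn.from_quat(s['eef_rot']).as_matrix()
print(s['clock'],'fixpos',R.T@(s['tool_pos']-o),'Ffix',R.T@np.array(s['contact_force']),'M',s['moment'],'open',s['opening'],s['finger_force'],'q7',s['q'][6],'ang',np.degrees(np.arctan2(Rt[1,1],Rt[0,1]))-14.31)
E
python3 st.py
```

```text
4.8 fixpos [-0.0246 -0.0547  0.202 ] Ffix [ 0.2354 -0.1606 -0.0988] M [0.0182 0.0077 0.0271] open 0.2880184189284324 0.0 q7 1.3581970836700348 ang 90.02504042176933
```

>>> play_rows(
  rows=[
    [0,0,0,0.002,0,0,0],
    [0,0,0,0,0,0,0],
    [0,0,0,0,0,0,0],
    [0,0,0,0,0,0,0],
  ],
)

```text
clock: 5.3
tool_pos: [0.5844, -0.0754, 0.1992]
eef_rot: [-0.125, 0.992, 0.0, 0.001]
contact_force: [-0.2, 2.0, 5.7]
opening: 0.135
finger_force: 25.0
```

```bash
python3 st.py
```

```text
5.3 fixpos [-0.0248 -0.0542  0.1992] Ffix [0.3213 2.0212 5.7189] M [0.3692 0.1693 0.0741] open 0.1349663534052868 24.99964592512697 q7 1.3566291348944994 ang 90.0580539209138
```

>>> play_rows(
  rows=[
    [0,0,0.002,0,0,0,0],
    [0,0,0.002,0,0,0,0],
    [0,0,0.002,0,0,0,0],
    [0,0,0.002,0,0,0,0],
    [0,0,0.002,0,0,0,0],
    [0,0,0.002,0,0,0,0],
    [0,0,0.002,0,0,0,0],
  ],
)

```text
clock: 6.18
tool_pos: [0.5818, -0.0657, 0.1992]
eef_rot: [-0.123, 0.992, -0.003, 0.001]
contact_force: [3.6, -8.3, 4.2]
opening: 0.136
finger_force: 25.1
```

```bash
python3 st.py
```

```text
6.175 fixpos [-0.0248 -0.0441  0.1992] Ffix [ 1.4195 -8.8972  4.222 ] M [-1.3258 -0.6272  0.0827] open 0.13595016265520019 25.067802223493345 q7 1.3320335506044052 ang 89.85951530942529
```

>>> play_rows(
  rows=[
    [0,0,0.001,0,0,0,0],
    [0,0,0.001,0,0,0,0],
    [0,0,0.001,0,0,0,0],
    [0,0,0.001,0,0,0,0],
  ],
)

```text
clock: 6.68
tool_pos: [0.5808, -0.0617, 0.1992]
eef_rot: [-0.123, 0.992, -0.003, 0.001]
contact_force: [3.1, -7.8, 4.4]
opening: 0.134
finger_force: 25.1
```

>>> play_rows(
  rows=[
    [0,0,0.001,0,0,0,0],
    [0,0,0.001,0,0,0,0],
    [0,0,0.001,0,0,0,0],
  ],
)

```text
clock: 7.05
tool_pos: [0.5801, -0.0589, 0.1992]
eef_rot: [-0.123, 0.992, -0.003, 0.001]
contact_force: [2.7, -8.1, 4.0]
opening: 0.135
finger_force: 25.1
```

```bash
python3 st.py
```

```text
7.05 fixpos [-0.0249 -0.0371  0.1992] Ffix [ 0.6099 -8.5043  4.0419] M [-1.2817 -0.5296  0.1354] open 0.13545102749055402 25.063929689931683 q7 1.319998584481853 ang 89.86395863481438
```

>>> play_rows(
  rows=[
    [0,0,0.001,0,0,0,0],
    [0,0,0.001,0,0,0,0],
    [0,0,0.001,0,0,0,0],
  ],
)

```text
clock: 7.42
tool_pos: [0.5793, -0.0559, 0.1993]
eef_rot: [-0.123, 0.992, -0.003, 0.001]
contact_force: [2.1, -7.9, 4.3]
opening: 0.136
finger_force: 25.1
```

>>> play_rows(
  rows=[
    [0,0,0.001,0,0,0,0],
    [0,0,0.001,0,0,0,0],
    [0,0,0.001,0,0,0,0],
  ],
)

```text
clock: 7.8
tool_pos: [0.5788, -0.0539, 0.1992]
eef_rot: [-0.123, 0.992, -0.003, 0.001]
contact_force: [4.2, -10.1, 4.0]
opening: 0.134
finger_force: 25.1
```

>>> play_rows(
  rows=[
    [0,0,0.001,0,0,0,0],
    [0,0,0.0,0,0,0,0],
  ],
)

```text
clock: 8.05
tool_pos: [0.5787, -0.0536, 0.1993]
eef_rot: [-0.123, 0.992, -0.004, 0.001]
contact_force: [4.1, -10.9, 4.3]
opening: 0.135
finger_force: 25.1
```

```bash
python3 st.py
```

```text
8.05 fixpos [-0.0249 -0.0316  0.1993] Ffix [  1.2825 -11.5981   4.3227] M [-1.8756 -0.7567  0.1286] open 0.13507343760086896 25.11052533707698 q7 1.3079485367579462 ang 89.78927818103959
```

>>> play_rows(
  rows=[
    [0,0,0.001,0,0,0,0],
    [0,0,0.0,0,0,0,0],
    [0,0,0,0,0,0,0],
  ],
)

```text
clock: 8.43
tool_pos: [0.5786, -0.0533, 0.1992]
eef_rot: [-0.122, 0.992, -0.004, 0.001]
contact_force: [4.9, -12.6, 3.4]
opening: 0.135
finger_force: 25.1
```

```bash
python3 st.py
```

```text
8.425 fixpos [-0.0249 -0.0313  0.1992] Ffix [  1.6641 -13.4393   3.431 ] M [-2.0588 -0.9816  0.1446] open 0.13482380535356453 25.131270829879213 q7 1.3062886515711845 ang 89.75532067908263
```

>>> play_rows(
  rows=[
    [0,0,-0.002,0,0,0,0],
    [0,0,-0.0015,0,0,0,0],
    [0,0,0,0,0,0,0],
  ],
)

```text
clock: 8.8
tool_pos: [0.5788, -0.054, 0.1992]
eef_rot: [-0.124, 0.992, -0.002, 0.001]
contact_force: [1.8, -6.4, 4.9]
opening: 0.137
finger_force: 25.0
```

```bash
python3 st.py
```

```text
8.8 fixpos [-0.0249 -0.032   0.1992] Ffix [ 0.1827 -6.6651  4.868 ] M [-1.0981 -0.3912  0.0611] open 0.13717407258041509 25.04873565165326 q7 1.3122262140220233 ang 89.88370504975786
```

>>> play_rows(
  rows=[
    [45,0,0,0,0,0,0],
    [45,0,0,0,0,0,0],
    [45,0,0,0,0,0,0],
    [45,0,0,-0.03,0,0,0],
    [45,0,0,-0.04,0,0,0],
    [45,0,0,-0.03,0,0,0],
  ],
)

```text
clock: 9.55
tool_pos: [0.5778, -0.0507, 0.2999]
eef_rot: [-0.125, 0.992, 0.0, 0.0]
contact_force: [0.8, 0.2, 0.2]
opening: 0.448
finger_force: 0.0
```

```bash
python3 st.py; python3 go.py .06 -.049 .056; python3 look.py w3.png
```

```text
9.55 fixpos [-0.0251 -0.0286  0.2999] Ffix [0.8591 0.0023 0.2098] M [ 0.0784 -0.0305  0.0681] open 0.44756638166390234 0.0 q7 1.3891861051652907 ang 90.06684225892633
9.55 target [ 0.6652 -0.0494  0.2033] shift [-0.085  -0.0205  0.0967] tooly fix 90.06684225892633 cur fix [-0.0251 -0.0286  0.2999]
9.55 [ 0.5778 -0.0507  0.2999] [ 0.2363  0.7947 -0.3959  1.79    0.4702  0.6512  1.3892]
tooly 104.37684225892633 tilt [ 0.0003  0.0006 -1.    ]
tab 0.78 [ 0.5867 -0.0509  0.0141] [280.7986 213.5864]
knob_grip 0.72 [ 0.6456 -0.0514  0.0592] [259.4622 309.2555]
band 0.61 [ 0.5375 -0.0513  0.0108] [296.4178 151.6716]
board 0.74 [0.5658 0.0396 0.0187] [400.9955 218.0263]
board 0.58 [ 0.6504 -0.2456  0.0014] [ 33.8518 224.5398]
board 0.32 [ 0.6417 -0.0529  0.0614] [258.4438 305.8465]
rail 0.94 [ 0.5817 -0.0496  0.0198] [284.036  210.1283]
```

View pics/w3.png

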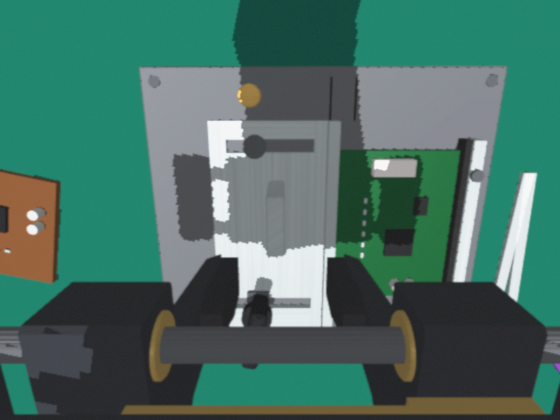

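The rail now touches the board, the board touches the stop at column 460, and the rail front sits inside the band lines (331 and 355). Moving above the knob.

>>> play_rows(
  rows=[
    [45,-0.043,-0.01,0,0,0,0],
    [45,-0.042,-0.0105,0,0,0,0],
    [45,0,0,0,0,0,8],
    [45,0,0,0,0,0,0],
  ],
)

```text
clock: 10.4
tool_pos: [0.665, -0.0496, 0.2971]
eef_rot: [-0.056, 0.998, -0.0, -0.001]
contact_force: [-0.2, -0.7, -0.2]
opening: 0.451
finger_force: 0.0
```

```bash
python3 go.py .06 -.049 .056; python3 look.py w4.png; python3 - <<'E'
import cv2
im=cv2.imread('pics/w4.png');cv2.imwrite('pics/w4c.png',cv2.resize(im[120:330,160:440],None,fx=2.8,fy=2.8,interpolation=cv2.INTER_CUBIC))
E
```

```text
10.4 target [ 0.6652 -0.0494  0.2033] shift [-0.0005  0.0001  0.0938] tooly fix 82.139788512232 cur fix [ 0.0597 -0.0491  0.2971]
10.4 [ 0.665  -0.0496  0.2971] [ 0.1992  0.8919 -0.3785  1.51    0.4043  0.8204  1.3533]
tooly 96.449788512232 tilt [-0.0025 -0.0003 -1.    ]
tab 0.62 [ 0.5986 -0.0529  0.0162] [289.957  115.5068]
knob_grip 0.56 [ 0.6601 -0.0505  0.0739] [284.0266 223.9449]
band 0.82 [ 0.6222 -0.0545  0.0117] [283.9595 147.8496]
board 0.96 [ 0.6526 -0.2446  0.004 ] [ 33.4108 158.4178]
board 0.63 [0.57   0.0382 0.0175] [425.6949  88.4376]
board 0.17 [ 0.5967 -0.0509  0.0161] [293.0756 113.0965]
rail 0.62 [ 0.595  -0.0505  0.0209] [294.1607 110.8306]
washer 0.58 [ 0.6601 -0.0538  0.0181] [279.1516 199.3747]
```

View pics/w4c.png

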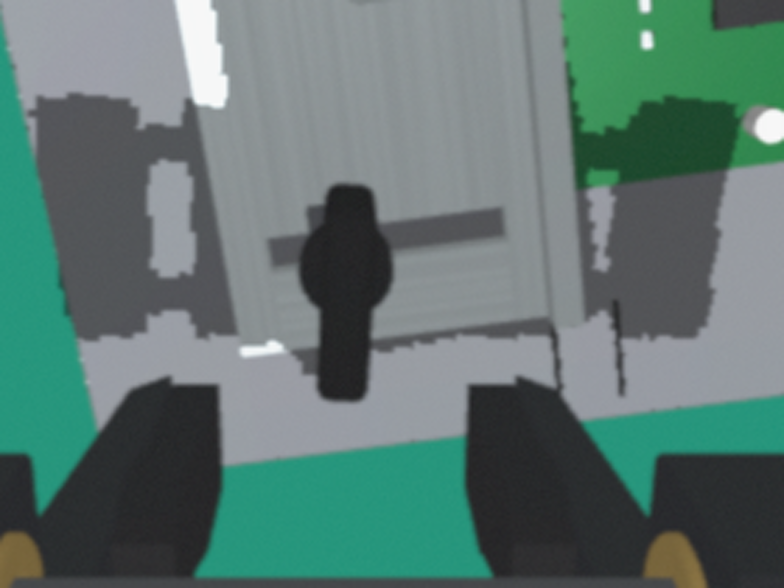

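```bash
python3 - <<'E'
from h import *
C=campose('wrist')
s=status.get_state();Rt=Rn.from_quat(s['eef_rot']).as_matrix()
for uv,z in [((343,400),.071),((343,400),.041),((350,185),.071),((350,185),.041),((345,265),.041),((345,265),.036)]:
    X=onplane(C,(160+uv[0]/2.8,120+uv[1]/2.8),z);print(z,Rt.T@(X-s['tool_pos']))
E
```

```text
0.071 [-0.02349674 -0.00122574  0.22772115]
0.041 [-0.03765684 -0.0011685   0.25771772]
0.071 [0.02667406 0.0002717  0.22773343]
0.041 [0.01978269 0.00054589 0.25773178]
0.041 [-0.00070629 -0.00066504  0.25772672]
0.036 [-0.00228698 -0.00064488  0.26272634]
```

>>> play_rows(
  rows=[
    [45,0,0,0.03,0,0,0],
    [45,0,0,0.035,0,0,0],
    [45,0,0,0.0285,0,0,0],
    [45,0,0,0,0,0,0],
    [0,0,0,0,0,0,0],
    [0,0,0,0,0,0,0],
    [0,0,0,0,0,0,0],
    [0,0,0,0,0,0,0],
  ],
  grip_force=50,
)

```text
clock: 11.75
tool_pos: [0.6662, -0.049, 0.2081]
eef_rot: [-0.055, 0.998, 0.0, 0.002]
contact_force: [-1.8, 1.4, 9.7]
opening: 0.132
finger_force: 53.6
```

```bash
python3 st.py
```

```text
11.75 fixpos [ 0.061  -0.0488  0.2081] Ffix [-1.4129  1.8307  9.6811] M [ 0.3648  0.4816 -0.0618] open 0.1319907311642015 53.61306555569172 q7 1.3054247605026739 ang 82.04242702028674
```

>>> play_rows(
  rows=[
    [0,0,0,-0.003,0,0,0],
    [0,0,0,0,0,0,4],
    [0,0,0,0,0,0,4],
  ],
)

```text
clock: 12.12
tool_pos: [0.6662, -0.0492, 0.2082]
eef_rot: [0.015, 1.0, 0.001, 0.002]
contact_force: [4.3, 2.1, -7.3]
opening: 0.132
finger_force: 51.4
```

```bash
python3 st.py
```

```text
12.125 fixpos [ 0.061  -0.049   0.2082] Ffix [ 4.6614  1.004  -7.3302] M [ 0.3362 -0.8094  0.2846] open 0.13206624276330928 51.448590997606516 q7 1.201956310422848 ang 73.99946457509554
```

>>> play_rows(
  rows=[
    [0,0,0,0,0,0,4],
    [0,0,0,0,0,0,4],
  ],
)

```text
clock: 12.38
tool_pos: [0.6662, -0.0493, 0.2082]
eef_rot: [0.084, 0.996, 0.001, 0.001]
contact_force: [3.3, 1.7, -7.3]
opening: 0.13
finger_force: 51.4
```

```bash
python3 st.py
```

```text
12.375 fixpos [ 0.0609 -0.0491  0.2082] Ffix [ 3.6154  0.8306 -7.2596] M [ 0.2608 -0.8279  0.2432] open 0.1295782182392869 51.44326753914356 q7 1.0994331492390885 ang 65.99931763465086
```

>>> play_rows(
  rows=[
    [0,0,0,0.001,0,0,5],
    [0,0,0,0,0,0,5],
  ],
)

```text
clock: 12.62
tool_pos: [0.6662, -0.0495, 0.2082]
eef_rot: [0.171, 0.985, 0.001, 0.001]
contact_force: [1.5, 0.2, -1.3]
opening: 0.129
finger_force: 52.2
```

```bash
python3 st.py
```

```text
12.625 fixpos [ 0.0609 -0.0493  0.2082] Ffix [ 1.5428 -0.1877 -1.2519] M [ 0.125  -0.3582  0.243 ] open 0.12895430088464188 52.19158809632063 q7 0.9722481815660102 ang 55.956628903957764
```

>>> play_rows(
  rows=[
    [0,0,0,0,0,0,5],
    [0,0,0,0,0,0,5],
  ],
)

```text
clock: 12.88
tool_pos: [0.6661, -0.0496, 0.2082]
eef_rot: [0.257, 0.967, 0.0, 0.001]
contact_force: [0.8, 0.9, -1.6]
opening: 0.13
finger_force: 52.2
```

```bash
python3 st.py
```

```text
12.875 fixpos [ 0.0608 -0.0494  0.2082] Ffix [ 0.9591  0.7022 -1.6489] M [ 0.0929 -0.2867  0.2767] open 0.1304688710943972 52.17530054971576 q7 0.8476960611045085 ang 45.961010657293926
```

>>> play_rows(
  rows=[
    [0,0,0,0,0,0,5],
    [0,0,0,0,0,0,5],
  ],
)

```text
clock: 13.12
tool_pos: [0.666, -0.0498, 0.2082]
eef_rot: [0.34, 0.941, 0.0, 0.001]
contact_force: [1.0, 1.0, -1.7]
opening: 0.134
finger_force: 52.2
```

```bash
python3 st.py
```

```text
13.125 fixpos [ 0.0607 -0.0496  0.2082] Ffix [ 1.1805  0.6843 -1.7133] M [-0.1093 -0.3024  0.3363] open 0.13410338095002935 52.170863784849644 q7 0.7247093100081505 ang 35.9660983595524
```

>>> play_rows(
  rows=[
    [0,0,0,0,0,0,5],
    [0,0,0,0,0,0,5],
  ],
)

```text
clock: 13.38
tool_pos: [0.6659, -0.05, 0.2081]
eef_rot: [0.42, 0.907, 0.0, 0.001]
contact_force: [1.5, -0.0, -0.8]
opening: 0.135
finger_force: 52.2
```

```bash
python3 st.py
```

```text
13.375 fixpos [ 0.0605 -0.0497  0.2081] Ffix [ 1.4176 -0.3968 -0.812 ] M [-0.1121 -0.1954  0.4472] open 0.13462236042623943 52.18145716935396 q7 0.6029898544304885 ang 25.974360026035065
```

>>> play_rows(
  rows=[
    [0,0,0,0,0,0,4],
    [0,0,0,0,0,0,4],
    [0,0,0,0,0,0,0],
  ],
)

```text
clock: 13.75
tool_pos: [0.6658, -0.05, 0.2081]
eef_rot: [0.482, 0.876, 0.0, 0.001]
contact_force: [0.7, 0.1, 1.8]
opening: 0.131
finger_force: 52.7
```

```bash
python3 st.py
```

```text
13.75 fixpos [ 0.0604 -0.0497  0.2081] Ffix [ 0.6533 -0.089   1.8436] M [-0.1035 -0.1324  0.0781] open 0.1314030718629063 52.69498446956277 q7 0.5080959238688632 ang 18.101249201840012
```

>>> play_rows(
  rows=[
    [0,0,0,0,0,0,2],
    [0,0,0,0,0,0,2],
  ],
)

```text
clock: 14.0
tool_pos: [0.6658, -0.0501, 0.2081]
eef_rot: [0.513, 0.858, 0.0, 0.001]
contact_force: [0.8, -0.5, 5.2]
opening: 0.131
finger_force: 52.9
```

```bash
python3 st.py
```

```text
14.0 fixpos [ 0.0603 -0.0498  0.2081] Ffix [ 0.6696 -0.6873  5.2104] M [-0.2322 -0.0516  0.438 ] open 0.1314404455850781 52.89173271507025 q7 0.4582573466131876 ang 13.957241006262832
```

>>> play_rows(
  rows=[
    [0,0,0,0,0,0,3],
    [0,0,0,0,0,0,3],
    [0,0,0,0,0,0,0],
    [35,0,0,0,0,0,0],
    [35,0,0,0,0,0,0],
    [35,0,0,0,0,0,0],
  ],
)

```text
clock: 14.75
tool_pos: [0.6645, -0.0499, 0.2065]
eef_rot: [0.557, 0.831, -0.001, -0.001]
contact_force: [-0.1, -0.6, 0.9]
opening: 0.348
finger_force: 0.0
```

>>> play_rows(
  rows=[
    [35,0,0,-0.03,0,0,0],
    [35,0,0,-0.05,0,0,0],
    [35,0,0,-0.05,0,0,0],
    [35,0,0,0,0,0,0],
    [35,0,0,0,0,0,0],
  ],
)

```text
clock: 15.38
tool_pos: [0.6645, -0.0499, 0.3361]
eef_rot: [0.557, 0.831, -0.001, -0.001]
contact_force: [-0.5, 0.0, -1.0]
opening: 0.349
finger_force: 0.0
```

```bash
python3 look.py w5.png; python3 -c "
from h import *
snap('top','t5.png')
im=cv2.imread('pics/t5.png')[100:280,200:400];im=cv2.resize(im,(640,576));cv2.imwrite('pics/t5c.png',im)"
```

```text
15.375 [ 0.6645 -0.0499  0.3361] [ 0.0078  0.8213 -0.0038  1.4973  0.0035  0.8256  0.3926]
tooly 22.33433336561459 tilt [-0.0026  0.0002 -1.    ]
tab 0.76 [ 0.6009 -0.0472  0.0167] [214.1278 161.388 ]
tab 0.72 [0.5788 0.036  0.0188] [222.0487  51.234 ]
knob_grip 0.76 [ 0.6604 -0.0467  0.0703] [278.9995 203.8341]
band 0.9 [ 0.6155 -0.0356  0.0112] [236.0088 154.3855]
board 0.69 [0.5832 0.0368 0.0189] [227.7853  52.4612]
board 0.66 [ 0.6858 -0.2713  0.0043] [222.5382 382.3387]
rail 0.56 [ 0.5981 -0.0442  0.0158] [212.4238 156.7348]
```

View pics/w5.png

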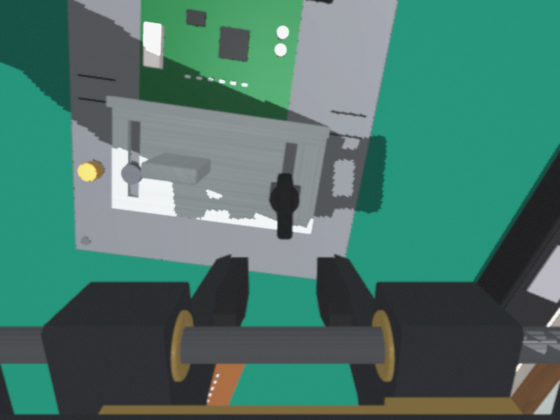

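The knob bar at (285,205) still lines up with the open gripper, so it stayed where I turned it. The rail touches the board squarely, its front lies between the band lines, and the gripper is clear of everything.

```bash
python3 -c "
from plant import r
print(r.finish_job())"
```

```text
the job is handed in; nothing more can be done
None
```

The job is handed in at about 15.5 s on the robot's clock: the rail is in the scribed band and pressing the board against the stop. The knob is turned about 1.3 rad clockwise (clamping force estimated at 50–60 N) and the gripper is clear; the hand-in call returned no verdict.

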